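# Flick the prop, catch the case lid on the finger backs and lower it shut

## Robot

A 6-joint arm with a two-finger parallel gripper is mounted at the origin on a cart in front of the work surface, level with it; the furniture and walls round the work are solid. World frame = base frame: x ahead of the robot, y to its left, z up, the work surface at z = 0. Lengths are in m, angles in degrees, forces in N, time in s.
With the tool pointing down it reaches from about 0.325 to 0.85 m from the base axis. Payload 15.5 kg.
Tool frame: the origin (TCP) lies midway between the tips of the shut fingers; the grasp point (between the pads) lies 19 mm behind it; z points along the fingers, y is the line along which they close (so a half turn about z gives the same grasp; the last joint's range is limited). The gripper opens to 91 mm and grips with 3 to 60 N. Pads are 32 mm wide; open, the fingers measure 118 mm over their backs; the gripper's body (76 mm by 178 mm) begins 60 mm behind the grasp point.
Start: joints at [-73.768, 28.281, 77.091, -0, 74.628, -5.472], TCP at [0.231, -0.581, 0.214] pointing down, gripper open.
Joint ranges: [-166.48, 166.48], [-47.26, 123.95], [12.59, 153.08], [-70.14, 250.14], [6.76, 159.57], [-176.63, 176.63]. Speed limits (degrees/s): [108.29, 108.29, 147.25, 172.46, 172.46, 172.46].

## Interface

Orientations are given as a 3x3 rotation matrix whose columns are the frame's x, y, z axes.
In Python, from bench import ctrl gives the robot as it stands. The module is installed in compiled form; this text tells all that it offers. Calls block until the motion is done:
- ctrl.goto(position, orientation): joint-space move of the TCP to a pose.
- ctrl.move_l(position, vel=0.15, ori=None, contact_N=None): straight line of the TCP; ori=None keeps the orientation; vel is the mean speed in m/s. With contact_N (N) it stops when the force on the tool has changed by that much, and returns True; else False.
- ctrl.movej(angles): joint-space move.
- ctrl.command_gripper(opening): opening from 0.0 (shut) to 1.0 (fully open); the grip force is fixed at half the most; returns when the fingers have stopped.
- ctrl.sleep(seconds).
- ctrl.ik(position, orientation): joint angles nearest the present ones, or None.
- ctrl.read_camera(name): name is "side" or "top" or "wrist"; returns the picture (420x560x3 uint8, blue, green, red); there is no depth.
- ctrl.camera_params(name): a dict with "fx", "fy", "cx", "cy" (pixels), "pose" (4x4, takes a point from camera to world coordinates); the wrist camera has in their place "T_tool_cam" (4x4, takes a point from camera to tool coordinates, whose origin is the TCP and whose axes are the flange's). Camera axes: x right, y up, looking along -z (the intrinsics and any distortion apply to the point x, -y, -z); pixel columns grow to the right and rows downward; lengths in m; the calibration is good to about 2 mm. A picture is of the moment at which its call begins: read the wrist's pose just before it. camera_params takes no time and is no camera call.
A pose or a line that the arm cannot do raises ctrl.MotionError and nothing moves.
- ctrl.sign_off(): hands the job in; it is judged then, once.
Readings, each from a call of its own:
- ctrl.current_t(): time.
- ctrl.current_q(): joint angles.
- ctrl.current_dq(): joint speeds.
- ctrl.current_effort(): joint torques, N m.
- ctrl.current_tool_pos(): TCP position.
- ctrl.current_eef_rot(): TCP orientation.
- ctrl.current_contact_force(): force on the tool from outside, world axes, zero at the start.
- ctrl.current_wrist_torque(): the same for the moment, N m.
- ctrl.current_grip_width(): opening from 0.0 (shut) to 1.0 (fully open).
- ctrl.current_grasp_force(): force on a finger pad.
Only numpy, scipy, OpenCV 4.12 (cv2) and the standard library are available. Lean on these libraries where they do the work, as an engineer would, in place of code of your own. Each camera call takes 0.05 s, during which the arm holds its last target. There are 200 camera calls.

## Task

The lid of the small wooden measuring-kit case stands open on its prop. Put the closed fingers close under the lid's front lip and with them push the prop sideways, inward past its centre, so that it folds away and the lid comes down onto the outside of the fingers instead of falling shut; then lower the lid on the fingers until it is fully shut, gently to the last, because a dial gauge lies in the case. Grip and lift nothing: do not raise the lid noticeably higher than it stands, push only lightly, and leave the contents of the case and the other things on the bench where they are.

Things in the scene. Friction and masses are not known exactly. Their poses are not given: they have to be found in the camera images.
- kit_case: wooden case with grey felt floor, fixed to the bench, 140 deep (own x) x 150 wide (own y) x 60 high without the lid, walls and floor 8. Origin: centre of its underside, z up. Its front wall is at own x = -70, the lid's hinge line along own y at own x = +70, z = 60.
- lid (a joint): angle of the lid about the hinge line: 0 shut, about 0.59 rad as it stands on the prop, end stop of the hinge 1.0. The lid is a flat wooden board 160 x 150 x 9, about 0.3 kg; its underside passes through the hinge line and rests on the 60 high walls when shut, and its front lip then overhangs the front wall by 20. The hinge is nearly free: unsupported, the lid falls shut in about 0.2 s.
- lid_lip (a point): middle of the lower front edge of the lid's lip (moves with the lid), 160 from the hinge line
- prop (a joint): angle of the prop: 1.69 rad upright (as it stands: 7 degrees past centre, leaning on a stop toward the case's own -y, held by the lid's weight), 0 folded flat inside the front wall below the rim. It swings parallel to the front wall about a pivot at the case's own (-52, -49, 51), toward own +y. A push of 1 to 3 N near its top trips it; it then falls by itself and a closing lid presses it home.
- prop_tip (a point): centre of the rubber ball, 10 across, at the top of the prop, a steel rod 5.6 thick; 85 from the pivot. As it stands, it is at the case's own (-52, -59, 135) under the lid, near the case's corner at own (-x, -y)
- dial_gauge: dial gauge 90 x 56 x 19, loose in the larger compartment of the case; origin at the centre of its underside
- v_block: steel V-block 36 x 48 x 34, loose in the smaller compartment of the case; origin at the centre of its underside
- tape_measure: yellow tape measure 31 x 76 x 58 on the bench, to be left alone
- drill_box: blue steel drill box 62 x 100 x 60 on the bench, to be left alone
- oil_can: red oil can 58 x 105, 162 high with its spout, on the bench, to be left alone
- spanner: open-ended spanner 27 x 133 x 6 flat on the bench, to be left alone
- steel_stock: square steel bar 18 x 90 x 18 on the bench, to be left alone
- brass_stock: brass bar 16 x 105 x 18 on the bench, to be left alone
- chuck_key: T-shaped chuck key 54 x 76 x 11 on the bench, to be left alone
- blue_box: flat blue box 221 x 79 x 20 behind the case, to be left alone

How it is judged (in metres and radians):
On the way:
1. the prop is tripped and the lid, still well open, lies still on the fingers (value of joint prop below 1.35 rad and value of joint lid above 0.2 rad and velocity of joint lid above -0.5 rad/s and contact force between the fingers and lid_c0 above 0.3 N), for 0.2 s.
At the end, for the whole second after the job is handed in: The lid is fully shut (within 0.02 rad) and still, the prop folded flat under it (below 0.15 rad), the dial gauge and V-block within 15 mm of where they lay (value of joint lid below 0.02 rad and velocity of joint lid between -0.05 and 0.05 rad/s and value of joint prop below 0.15 rad and distance of each of dial_gauge, v_block from where it was at the start of the episode below 0.015 m); the robot touches nothing.
It fails at once if the lid slams: it falls faster than 1.5 rad/s within the last 0.2 rad (value of joint lid below 0.2 rad and velocity of joint lid below -1.5 rad/s).
It fails at once if the lid is lifted more than 0.13 rad (20 mm at the lip) above where it stood (value of joint lid above 0.72 rad).
It fails at once if the case, its lid or prop is pushed with more than 25 N (contact force between any of the arm, the fingers and kit_case above 25 N).
It fails at once if a thing in the case is lifted or moved by more than 15 mm (distance of any of dial_gauge, v_block from where it was at the start of the episode above 0.015 m).
It fails at once if another thing on the bench is lifted or moved by more than 25 mm (distance of any of tape_measure, drill_box, oil_can, spanner, steel_stock, brass_stock, chuck_key, blue_box from where it was at the start of the episode above 0.025 m).
It also fails if it takes over 45 s, if anything falls off the work surface, if the arm or the gripper's body presses on something with over 40 N, if the wrist force passes 120 N, or if a joint passes its speed limit or range.

## Working session

There is one attempt and no reset: what is moved stays moved. The work goes in short steps, each a Python script; the robot and the scene stay as the last script left them, time stands still between calls to the robot, and variables do not carry over. Pictures are saved under pics/ and viewed, at most 10 in all, crops included, and the job is handed in when it is done.

```bash
mkdir -p pics; python3 - <<'E'
from bench import ctrl
import cv2,numpy as np
np.set_printoptions(precision=4,suppress=True)
for n in("top","side"):
    cv2.imwrite(f"pics/{n}0.png",ctrl.read_camera(n)); p=ctrl.camera_params(n); print(n,p)
print(ctrl.current_t(),ctrl.current_eef_rot())
E
```

```text
top {'fx': 534.493553737506, 'fy': 534.493553737506, 'cx': 273.81489403474717, 'cy': 203.9615554580183, 'pose': array([[ 0.0035,  0.9824, -0.1868,  0.2935],
       [-0.9998,  0.0067,  0.0166,  0.0677],
       [ 0.0176,  0.1867,  0.9823,  1.4207],
       [ 0.    ,  0.    ,  0.    ,  1.    ]])}
side {'fx': 420.97445925079995, 'fy': 420.97445925079995, 'cx': 273.8541011808786, 'cy': 209.16243113728646, 'pose': array([[ 0.9171,  0.2388, -0.3192,  0.2314],
       [-0.3981,  0.5069, -0.7646, -0.7392],
       [-0.0208,  0.8283,  0.56  ,  0.6513],
       [ 0.    ,  0.    ,  0.    ,  1.    ]])}
0.1 [[ 0.9291  0.3698 -0.0003]
 [ 0.3698 -0.9291  0.0011]
 [ 0.0001 -0.0011 -1.    ]]
```

View pics/top0.png

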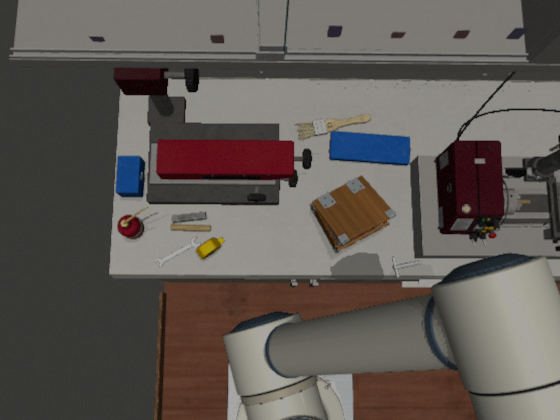

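View pics/side0.png

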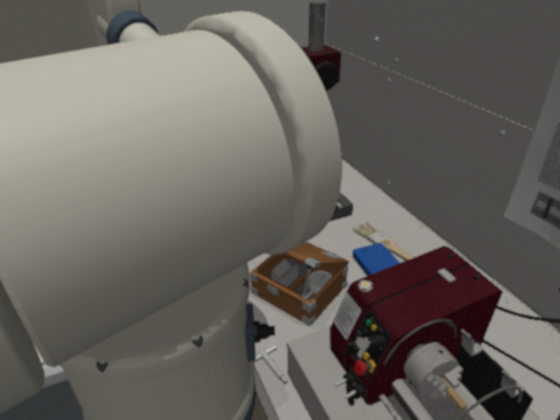

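Top view: case at about (350,213), its hinge toward the back, rotated about 20–30°. In the side view the case is partly hidden by the arm. I'll enlarge both.

```bash
python3 - <<'E'
import cv2,numpy as np
a=cv2.imread("pics/top0.png")[165:265,295:415]; b=cv2.imread("pics/side0.png")[230:330,240:360]
a=cv2.resize(a,None,fx=5,fy=5,interpolation=cv2.INTER_CUBIC)
b=cv2.resize(b,None,fx=5,fy=5,interpolation=cv2.INTER_CUBIC)
cv2.imwrite("pics/a.png",a);cv2.imwrite("pics/b.png",b)
E
```

```text
(no output)
```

View pics/a.png

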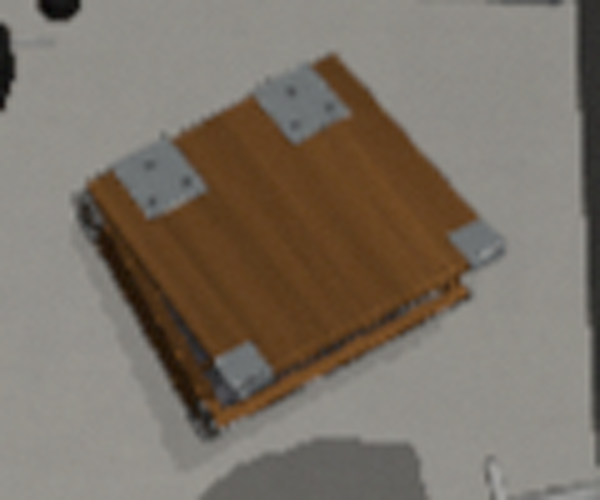

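View pics/b.png

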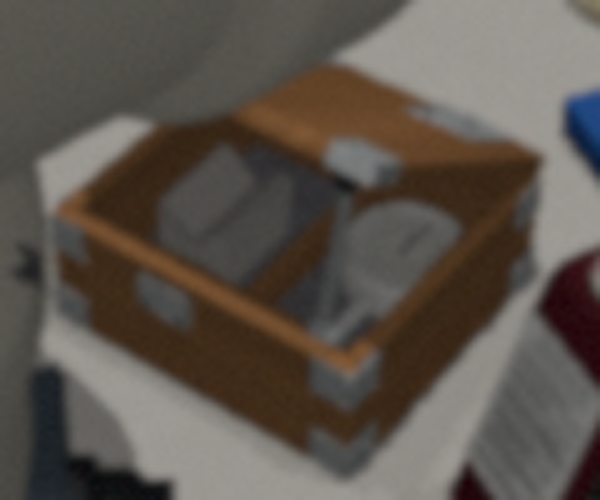

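Top crop: lid corners are hinge-left (88,187), hinge-right (335,55), lip-right (503,245) and lip-left (240,395). Side crop: rim corners are front-right (350,365), front-left (60,205) and back-right (540,160), with the bottom front-right corner at (345,475). The prop runs up to the lid's right bracket at about (345,185).

```bash
cat >h.py <<'E'
import numpy as np
from bench import ctrl
from scipy.optimize import least_squares
np.set_printoptions(precision=4,suppress=True)
def proj(P,n):
    c=ctrl.camera_params(n);T=np.linalg.inv(c["pose"]);p=T[:3,:3]@P+T[:3,3]
    return np.array([c["fx"]*p[0]/-p[2]+c["cx"],c["fy"]*-p[1]/-p[2]+c["cy"]])
def Rz(a):return np.array([[np.cos(a),-np.sin(a),0],[np.sin(a),np.cos(a),0],[0,0,1]])
def lid(r,y,a,t=0):return np.array([.07-r*np.cos(a)+t*np.sin(a),y,.06+r*np.sin(a)+t*np.cos(a)])
E
python3 - <<'E'
from h import *
tp=lambda u,v:np.array([(u+.5)/5-.5+295,(v+.5)/5-.5+165])
sd=lambda u,v:np.array([(u+.5)/5-.5+240,(v+.5)/5-.5+230])
a0=.59
obs=[("top",lambda a:lid(0,.075,a,.009),tp(88,187)),("top",lambda a:lid(0,-.075,a,.009),tp(335,55)),
("top",lambda a:lid(.16,-.075,a,.009),tp(503,245)),("top",lambda a:lid(.16,.075,a,.005),tp(240,395)),
("side",lambda a:np.array([-.07,-.075,.06]),sd(350,367)),("side",lambda a:np.array([-.07,.075,.06]),sd(58,207)),
("side",lambda a:np.array([-.07,-.075,0]),sd(345,477)),("side",lambda a:np.array([.07,-.075,.06]),sd(542,162)),("side",lambda a:np.array([-.052,-.059,.135]),sd(345,185))]
def f(p):
    return np.concatenate([proj(Rz(p[2])@g(p[3])+[p[0],p[1],0],n)-o for n,g,o in obs]+[[(p[3]-.59)*50]])
s=least_squares(f,[.5,-.08,.5,.59],loss='soft_l1');print(s.x,np.degrees(s.x[2]));print(f(s.x)[:-1].reshape(-1,2))
E
```

```text
[ 0.5285 -0.1533  0.4954  0.5836] 28.383618077465965
[[-1.0296 -0.8467]
 [-0.2411 -0.8928]
 [ 0.2533 -0.1227]
 [-0.9004  0.001 ]
 [ 0.0909  1.2127]
 [-1.9402  0.4659]
 [ 0.2656  0.7433]
 [-0.6169  2.2576]
 [ 0.4648 -1.0892]]
```

Pose fitted to a few mm. Next I'll locate the machine to the right of the case and check the reach of candidate tool orientations.

```bash
cat >>h.py <<'E'
C=np.array([.5285,-.1533,0]);YAW=.4954
def W(p):return Rz(YAW)@np.array(p)+C
def O(w):return Rz(YAW).T@(np.array(w)-C)
def Rt(p,roll,dyaw=0):
    # tool z along own (cos p,0,-sin p); roll=0: tool y vertical-ish ; roll=1: tool y horizontal
    z=np.array([np.cos(p),0,-np.sin(p)]);u=np.array([np.sin(p),0,np.cos(p)])
    y={0:u,1:np.array([0,1,0]),2:-u,3:np.array([0,-1,0])}[roll]
    return Rz(YAW+dyaw)@np.column_stack([np.cross(y,z),y,z])
E
python3 - <<'E'
from h import *
def tri(a,b):return least_squares(lambda P:np.r_[proj(P,"top")-a,proj(P,"side")-b],[.5,-.3,.2])
for a,b in [((440,232),(358,283)),((440,142),(455,250)),((412,257),(288,345))]:
    s=tri(a,b);print(s.x,s.cost)
for r in range(4):
  for p in (38,45,50,60):
    o=[]
    for q in ([-.14,-.085,.2],[-.045,-.085,.12],[-.045,-.03,.12],[-.08,-.03,.03]):
        j=ctrl.ik(W(q),Rt(np.radians(p),r)); o.append(None if j is None else np.round(j).astype(int))
    print(r,p,o)
E
```

```text
[ 0.5057 -0.3566  0.1974] 267.6859492241844
[ 0.6988 -0.3615  0.2007] 59.91205836468311
[ 0.4253 -0.3134  0.052 ] 7.298331586848735
0 38 [array([ -72,   29,  108,   56,   69, -134]), array([ -60,   38,  110,   68,   58, -141]), array([ -60,   37,  118,   72,   56, -148]), array([ -65,   49,  119,   78,   54, -165])]
0 45 [array([ -69,   26,  106,   50,   66, -126]), array([ -57,   35,  108,   62,   53, -131]), array([ -56,   33,  116,   66,   50, -138]), array([ -61,   45,  119,   74,   47, -157])]
0 50 [array([ -66,   24,  105,   46,   64, -120]), array([ -54,   33,  107,   56,   51, -123]), array([ -53,   30,  114,   60,   47, -129]), array([ -58,   42,  118,   70,   43, -149])]
0 60 [array([ -60,   21,  102,   35,   61, -106]), array([ -49,   30,  103,   41,   48, -106]), array([ -47,   27,  110,   44,   44, -108]), array([ -51,   37,  115,   57,   36, -130])]
1 38 [array([-72,  29, 108,  56,  69, 136]), array([-60,  38, 110,  68,  58, 129]), array([-60,  37, 118,  72,  56, 122]), array([-65,  49, 119,  78,  54, 105])]
1 45 [array([-69,  26, 106,  50,  66, 144]), array([-57,  35, 
[... 1019 characters left out ...]
,  44,  72]), array([-51,  37, 115,  57,  36,  50])]
3 38 [array([-72,  29, 108,  56,  69, -44]), array([-60,  38, 110,  68,  58, -51]), array([-60,  37, 118,  72,  56, -58]), array([-65,  49, 119,  78,  54, -75])]
3 45 [array([-69,  26, 106,  50,  66, -36]), array([-57,  35, 108,  62,  53, -41]), array([-56,  33, 116,  66,  50, -48]), array([-61,  45, 119,  74,  47, -67])]
3 50 [array([-66,  24, 105,  46,  64, -30]), array([-54,  33, 107,  56,  51, -33]), array([-53,  30, 114,  60,  47, -39]), array([-58,  42, 118,  70,  43, -59])]
3 60 [array([-60,  21, 102,  35,  61, -16]), array([-49,  30, 103,  41,  48, -16]), array([-47,  27, 110,  44,  44, -18]), array([-51,  37, 115,  57,  36, -40])]
```

```bash
python3 - <<'E'
from h import *
import cv2
T=ctrl.camera_params("wrist");print(T)
ctrl.command_gripper(0.0)
p=np.radians(50)
# tool x = flange x assumed; choose roll keeping the camera above
up={r:(Rt(p,r)@T["T_tool_cam"][:3,3])[2] for r in(0,2)};r=max(up,key=up.get);print(up,r)
ctrl.goto(W([-.16,-.085,.19]),Rt(p,r))
print(ctrl.current_t(),O(ctrl.current_tool_pos()),ctrl.current_q(),ctrl.current_contact_force())
R,t=ctrl.current_eef_rot(),ctrl.current_tool_pos()
im=ctrl.read_camera("wrist");cv2.imwrite("pics/w1.png",im)
np.savez("w1.npz",R=R,t=t)
E
```

```text
{'fx': 324.08482646334693, 'fy': 324.08482646334693, 'cx': 285.7850097686415, 'cy': 204.1739909733049, 'T_tool_cam': array([[ 0.0003,  0.9595,  0.2818,  0.0795],
       [ 1.    , -0.0004,  0.0005, -0.0001],
       [ 0.0005,  0.2818, -0.9595, -0.1718],
       [ 0.    ,  0.    ,  0.    ,  1.    ]])}
{0: np.float64(0.1314833654284387), 2: np.float64(0.13166897529142918)} 2
2.7167 [-0.1604 -0.0857  0.1901] [-68.2413  24.7793 105.3865  45.2147  64.0026  57.4572] [-0.7193  0.3355  0.568 ]
```

View pics/w1.png

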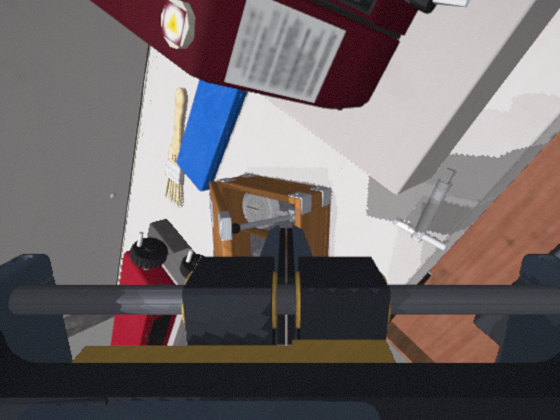

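Wrist view: the case is at about (210–330, 178–260), with the prop seen from roughly (235,228) to (300,212). The machine is close on the camera's side, so I'll use the half-turned wrist instead. First I'll enlarge this view to refine the pose.

```bash
python3 - <<'E'
from h import *
import cv2
ctrl.goto(W([-.16,-.085,.19]),Rt(np.radians(50),0))
R,t=ctrl.current_eef_rot(),ctrl.current_tool_pos()
im=ctrl.read_camera("wrist");cv2.imwrite("pics/w2.png",im);np.savez("w2.npz",R=R,t=t)
a=cv2.imread("pics/w1.png")[165:265,190:350];b=im[140:260,200:360]
a=cv2.resize(a,None,fx=4.9,fy=2.9*1.69,interpolation=cv2.INTER_CUBIC);cv2.imwrite("pics/w1c.png",cv2.resize(cv2.imread("pics/w1.png")[165:265,190:350],None,fx=5,fy=5,interpolation=cv2.INTER_CUBIC))
cv2.imwrite("pics/w2c.png",im)
print(ctrl.current_t(),O(t))
E
```

```text
5.575 [-0.16  -0.085  0.19 ]
```

View pics/w1c.png

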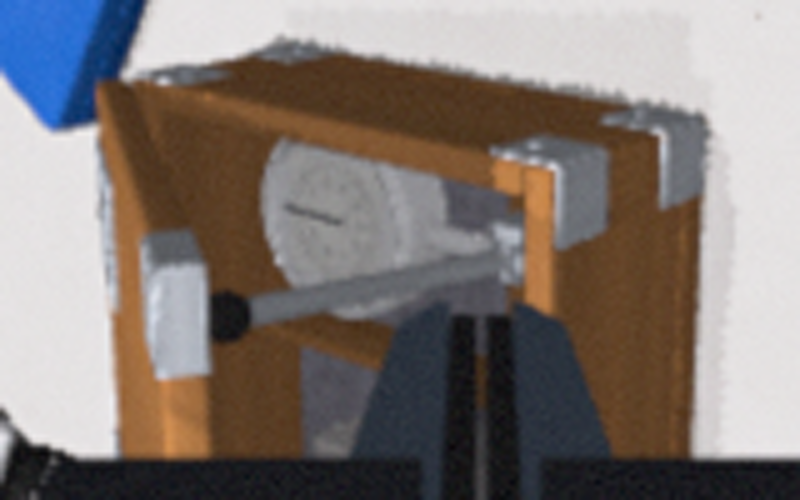

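View pics/w2c.png

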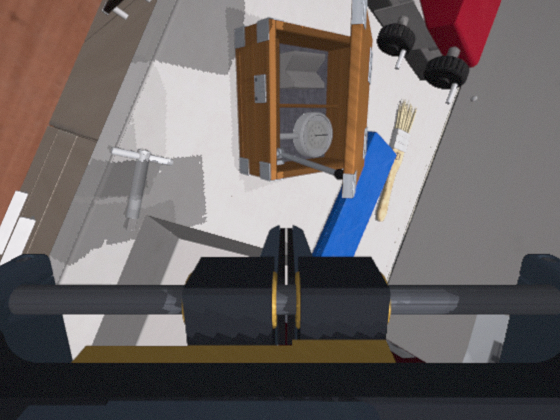

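Wrist views: w1 ball at (236,228), front-right rim corner (301,197), front-right bottom corner (331,188). w2 ball at (339,174), front rim corners (275,20) and (275,178), bottom corners (238,24) and (242,174). The fingers taper in tool y, so I'll carry the lid on their flat 32 mm side (tool y horizontal), yawed away from the machine. First, the refined fit.

```bash
cat >fit.py <<'E'
from h import *
c=ctrl.camera_params("wrist");T=c["T_tool_cam"]
def pw(P,n):
    d=np.load(n+".npz");p=T[:3,:3].T@(d["R"].T@(P-d["t"])-T[:3,3])
    return np.array([c["fx"]*p[0]/-p[2]+c["cx"],c["fy"]*-p[1]/-p[2]+c["cy"]])
tp=lambda u,v:np.array([(u+.5)/5-.5+295,(v+.5)/5-.5+165])
sd=lambda u,v:np.array([(u+.5)/5-.5+240,(v+.5)/5-.5+230])
A=np.array
obs=[("top",lambda a:lid(0,.075,a,.009),tp(88,187)),("top",lambda a:lid(0,-.075,a,.009),tp(335,55)),
("top",lambda a:lid(.16,-.075,a,.009),tp(503,245)),
("side",lambda a:A([-.07,-.075,.06]),sd(350,367)),("side",lambda a:A([-.07,.075,.06]),sd(58,207)),
("side",lambda a:A([-.07,-.075,0]),sd(345,477)),("side",lambda a:A([-.052,-.059,.135]),sd(345,185)),
("w1",lambda a:A([-.052,-.059,.135]),A([235.7,227.7])),("w1",lambda a:A([-.07,-.075,.06]),A([301,196.7])),("w1",lambda a:A([-.07,-.075,0]),A([330.7,187.7])),
("w2",lambda a:A([-.052,-.059,.135]),A([339,174])),("w2",lambda a:A([-.07,-.075,.06]),A([275,178])),("w2",lambda a:A([-.07,-.075,0]),A([242,174])),("w2",lambda a:A([-.07,.075,.06]),A([275,20])),("w2",lambda a:A([-.07,.075,0]),A([238,24]))]
def f(p):
    return np.concatenate([(pw if n[0]=="w" else proj)(Rz(p[2])@g(p[3])+[p[0],p[1],0],n)-o for n,g,o in obs]+[[(p[3]-.59)*50]])
s=least_squares(f,[.5285,-.1533,.495,.59],loss='soft_l1');print(s.x)
for (n,_,_),r in zip(obs,f(s.x)[:-1].reshape(-1,2)):print(n,r)
r=Rt(np.radians(38),3,np.radians(-25))
for q in ([-.15,-.085,.16],[-.05,-.085,.11],[-.05,-.01,.11],[-.09,-.01,.03],[-.15,-.01,.03]):
    print(ctrl.ik(W(q),r))
E
python3 fit.py
```

```text
[ 0.5314 -0.1545  0.4677  0.5848]
top [-0.2628 -3.0137]
top [ 1.2508 -1.639 ]
top [ 0.5256 -0.3021]
side [0.272  1.3328]
side [-0.4547 -0.5226]
side [0.4391 0.8652]
side [ 1.0159 -0.996 ]
w1 [-1.8577 -0.2064]
w1 [-1.9995  1.968 ]
w1 [-0.8298  0.8369]
w2 [ 0.1732 -0.2143]
w2 [-3.6465  2.1712]
w2 [-1.8682 -2.0363]
w2 [-2.1919 -1.3636]
w2 [-0.2309  6.4275]
[-72.8974  29.5932 125.6342  83.4207  50.4084 -58.1134]
[-56.7023  37.6421 125.9321 106.5399  45.4399 -69.8795]
[-55.4158  39.2403 136.7515 118.382   50.0074 -85.5241]
[ -63.55     57.0864  139.7524  123.167    60.0112 -107.9219]
[ -75.9672   57.7071  140.4994  113.1221   57.361  -111.3857]
```

```bash
cat >>h.py <<'E'
C=np.array([.531,-.1545,0]);YAW=.473
R3=Rt(np.radians(38),3,np.radians(-25))
def E(q):return W(q)-.016*R3[:,0]
def st():return ctrl.current_t(),O(ctrl.current_tool_pos()+.016*R3[:,0]),ctrl.current_contact_force()
E
python3 - <<'E'
from h import *
import cv2
ctrl.goto(E([-.14,-.09,.16]),R3);print(st())
ctrl.move_l(E([-.10,-.088,.125]),.1);print(st())
print(ctrl.move_l(E([-.042,-.086,.125]),.06,contact_N=2),st())
R,t=ctrl.current_eef_rot(),ctrl.current_tool_pos()
im=ctrl.read_camera("wrist");cv2.imwrite("pics/w3.png",im);np.savez("w3.npz",R=R,t=t)
cv2.imwrite("pics/w3s.png",cv2.resize(im[120:320,140:420],None,fx=2.8,fy=2.8,interpolation=cv2.INTER_CUBIC))
E
```

```text
(6.6, array([-0.1399, -0.0905,  0.1603]), array([ 0.8074, -0.714 , -0.174 ]))
(7.2833, array([-0.1   , -0.0881,  0.1253]), array([-0.0959,  0.094 , -0.0845]))
False (8.4, array([-0.0422, -0.086 ,  0.1249]), array([-0.793 ,  0.2146, -1.8465]))
```

View pics/w3.png

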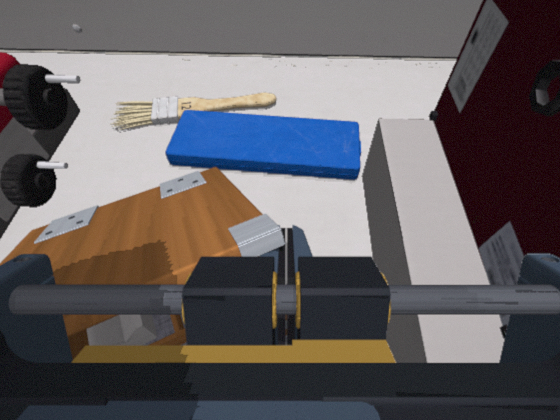

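The left finger is under the lid's right-front bracket at about (265,240). The downward force of −1.8 N may mean it is already touching the lid, so I'll check that.

```bash
python3 - <<'E'
from h import *
ctrl.sleep(.2);print(st())
for dz in(.122,.118):
    ctrl.move_l(E([-.042,-.086,dz]),.03);ctrl.sleep(.15);print(st())
E
```

```text
(8.65, array([-0.0422, -0.0861,  0.1249]), array([-0.8534, -0.1332, -1.7605]))
(9.05, array([-0.042, -0.086,  0.122]), array([0.8871, 0.2892, 0.6707]))
(9.4833, array([-0.042, -0.086,  0.118]), array([-0.5079,  1.1613, -0.2532]))
```

Contact was at about .125, and it is clear at .122. Now I'll push the prop from just below that.

```bash
python3 - <<'E'
from h import *
ctrl.move_l(E([-.042,-.086,.120]),.03)
for y in(-.078,-.070,-.062,-.054,-.046,-.038,-.030):
    h=ctrl.move_l(E([-.042,y,.120]),.04,contact_N=8);print(h,st())
    if h:break
ctrl.sleep(.5);print(st())
im=ctrl.read_camera("wrist");im2=ctrl.read_camera("side")
import cv2
z=lambda a:cv2.resize(a,(400,400),interpolation=cv2.INTER_CUBIC)
cv2.imwrite("pics/p1.png",np.hstack([z(im[140:300,100:320]),z(im2[220:330,235:355])]))
E
```

```text
False (10.0833, array([-0.042 , -0.0776,  0.1199]), array([0.6212, 0.533 , 0.6483]))
False (10.4333, array([-0.042 , -0.0696,  0.1199]), array([-0.211 , -1.1203,  0.3566]))
False (10.7833, array([-0.042 , -0.0616,  0.1199]), array([-0.2471,  0.3078,  0.141 ]))
False (11.1333, array([-0.042 , -0.0536,  0.1199]), array([ 0.1393,  0.2334, -0.2366]))
False (11.4833, array([-0.042 , -0.0455,  0.1199]), array([-1.5187, -0.4033, -0.8153]))
False (11.8333, array([-0.042 , -0.0375,  0.1199]), array([-1.1889,  0.5292, -0.8024]))
False (12.1833, array([-0.042 , -0.0295,  0.1199]), array([-1.2161,  0.6367, -2.2181]))
(12.6833, array([-0.042, -0.03 ,  0.12 ]), array([-0.8635,  0.4115, -1.3064]))
```

View pics/p1.png

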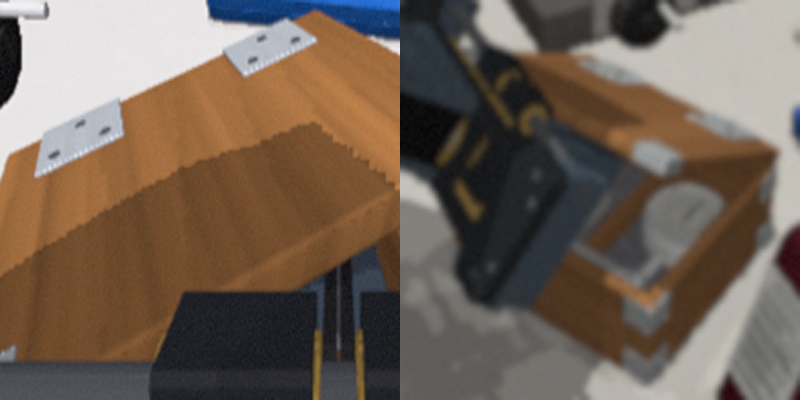

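The prop is tripped and lies down inside the front wall, and the lid rests on the finger at about −1.3 N. I'll lower it along the lip's arc.

```bash
python3 - <<'E'
from h import *
for i,a in enumerate((.5,.43,.36,.29,.22,.16,.11,.07,.04,.02,0.)):
    l=lid(.16,0,a)
    h=ctrl.move_l(E([l[0]+.012,-.03+.001*i,l[2]-.0085-.008]),.04 if a>.2 else .02,contact_N=8);print(a,h,*st())
    if h:break
ctrl.sleep(.2);print(st())
E
```

```text
0.5 False 13.3417 [-0.0587 -0.0302  0.1202] [-2.2409 -0.9786 -0.0964]
0.43 False 13.775 [-0.0634 -0.029   0.11  ] [ 0.0027 -1.3565 -1.6569]
0.36 False 14.2083 [-0.0677 -0.028   0.0998] [-0.7925 -1.6757 -0.4743]
0.29 False 14.6417 [-0.0713 -0.027   0.0892] [ 0.1076 -2.9527 -1.8461]
0.22 False 15.075 [-0.0742 -0.0259  0.0783] [ 0.1643 -1.455  -1.5308]
0.16 False 15.7083 [-0.076  -0.0249  0.0689] [ 0.4575 -2.1485 -0.5136]
0.11 False 16.2583 [-0.077  -0.0239  0.0609] [ 0.2447 -0.9511 -1.1175]
0.07 False 16.7333 [-0.0776 -0.0229  0.0545] [ 0.1374 -1.598  -1.6235]
0.04 False 17.125 [-0.0779 -0.0219  0.0497] [ 0.9419 -1.6146 -1.2395]
0.02 False 17.4417 [-0.078  -0.0209  0.0465] [-0.386  -2.1182 -1.6895]
0.0 False 17.7583 [-0.078  -0.0199  0.0433] [-0.5227 -2.2653 -1.6234]
(17.9583, array([-0.078 , -0.02  ,  0.0435]), array([-1.0705, -0.5926, -0.8636]))
```

```bash
python3 - <<'E'
from h import *
def F():
    r=[]
    for _ in range(10):ctrl.sleep(.02);r.append(ctrl.current_contact_force())
    return np.mean(r,0)
print(F())
for k in range(1,5):
    h=ctrl.move_l(E([-.079,-.02,.0435-.002*k]),.01,contact_N=8);print(h,k,F(),ctrl.current_t())
    if h:break
E
```

```text
[-0.5639 -1.8251 -1.5054]
False 1 [ 0.0603  0.0728 -0.0727] 18.6667
False 2 [-0.0172 -0.0294 -0.1268] 19.1833
False 3 [ 0.0224  0.0074 -0.1243] 19.7
False 4 [ 0.0086  0.0539 -0.1151] 20.2167
```

The force vanished after the first 2 mm, so the lid is off the fingers. I'll retreat and look.

```bash
python3 - <<'E'
from h import *
import cv2
print(ctrl.move_l(E([-.125,-.02,.036]),.05,contact_N=6),st())
ctrl.move_l(E([-.16,-.02,.12]),.1)
w=ctrl.read_camera("wrist");s=ctrl.read_camera("side");t=ctrl.read_camera("top")
z=lambda a:cv2.resize(a,(390,290),interpolation=cv2.INTER_CUBIC)
cv2.imwrite("pics/end.png",np.vstack([np.hstack([z(w[100:310,140:420]),z(s[220:330,235:383])]),np.hstack([z(t[160:260,290:424]),z(s)])]))
print(st())
E
```

```text
False (21.2833, array([-0.1248, -0.0199,  0.0361]), array([-0.2515, -0.4886, -0.4273]))
(22.4917, array([-0.1598, -0.0198,  0.1196]), array([-0.2426, -0.1779,  0.9132]))
```

View pics/end.png

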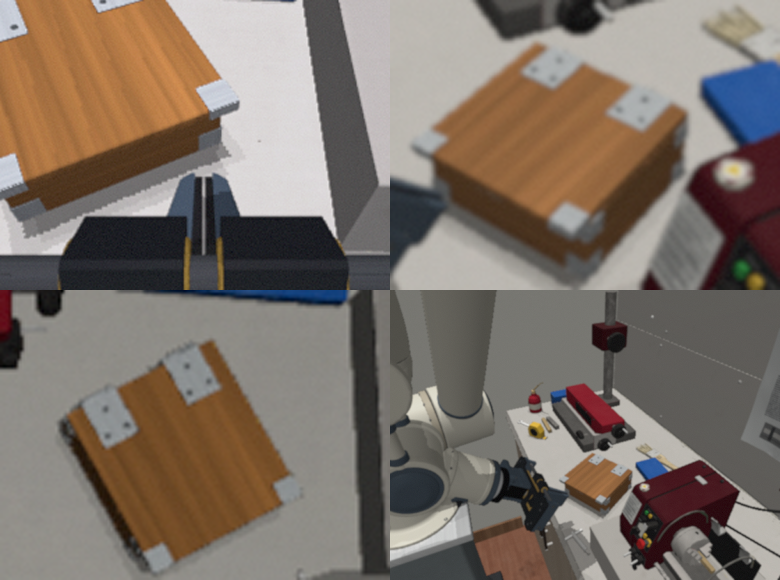

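The lid lies flat and shut in all views, the gripper is clear of the case, and the other things in view look undisturbed.

```bash
python3 -c "
from bench import ctrl
ctrl.sleep(.3);print(ctrl.sign_off())"
```

```text
the job is handed in; nothing more can be done
None
```

I tripped the prop and lowered the lid on the closed fingers until it looked shut in every camera view, then handed the job in at about 23 s; no verdict was returned, and the dial gauge and V-block cannot be seen under the lid.

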